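# Make up two ingredient trays

## Task

Make up the two ingredient trays from the vegetables on the steel table: in the long tray put the onion in the compartment next to the wire loop, the small mushroom in the middle one and the white radish in the one at the plain end; in the short tray put the large mushroom in the wide compartment and the carrot in the narrow one. Each piece must stand upright on the tray's floor in the middle of its compartment. Leave the green pepper, the jar and the cup standing where they are.

Things in the scene. Friction and masses are not known exactly. Their poses are not given: they have to be found in the camera images.
- big_mushroom_mid (a point): The large brown shiitake mushroom, standing on its stem: 52 mm tall; cap 60 mm across, from 22 mm to 52 mm above its foot with an upright rim from 22 to 36 mm (grip there, e.g. 29 mm above the foot); stem 36 mm across. About 50 g. Origin half-way up, on its axis; z points up along the axis; round, so yaw does not matter. At the start it stands upright on the table, in the stock between the two trays.
- small_mushroom_mid (a point): The small brown shiitake mushroom, standing on its stem: 50 mm tall; cap 40 mm across, from 22 mm to 50 mm above its foot with an upright rim from 22 to 38 mm (grip there, e.g. 30 mm above the foot); stem 28 mm across. About 25 g. Origin half-way up, on its axis; z points up along the axis; round, so yaw does not matter. At the start it stands upright on the table, in the stock between the two trays.
- onion_mid (a point): The onion, tan skin, with a little pointed neck: the origin is 30 mm above its flat underside; 58 mm across at 24 to 36 mm above its underside, the neck reaching 66 mm; flat underside 34 mm across. About 150 g. Origin half-way up, on its axis; z points up along the axis; round, so yaw does not matter. At the start it stands upright on the table, in the stock between the two trays.
- radish_mid (a point): The piece of white radish, a plain flat-ended cylinder 54 mm across and 50 mm tall, standing on end. About 120 g. Origin half-way up, on its axis; z points up along the axis; round, so yaw does not matter. At the start it stands upright on the table, in the stock between the two trays.
- carrot_mid (a point): The piece of carrot standing on its thick end: 76 mm tall, 38 mm across at the foot, tapering to 30 mm at the top. About 70 g. Origin half-way up, on its axis; z points up along the axis; round, so yaw does not matter. At the start it stands upright on the table, in the stock between the two trays.
- long_tray: The long shallow steel tray (fixed): 280 x 108 mm outside, three equal square-looking compartments in a row along its x axis, each 88 x 100 mm inside, centres at x = -92, 0 and +92 mm (y = 0). A wire carrying loop sticks out 23 mm from the end at +x, so the compartment next to the loop is at x = +92 mm. Floor 3 mm above the table, rims and dividers 9 mm above the table, 4 mm thick. Origin: centre of its underside, on the table, z up. It can be turned any way.
- short_tray: The short shallow steel tray (fixed), without a loop: 198 x 108 mm outside, two unequal compartments in a row along its x axis, both 100 mm across y: the wide one 110 mm long with its centre at x = -40 mm, the narrow one 76 mm long with its centre at x = +57 mm (y = 0). Floor 3 mm above the table, rims and divider 9 mm above the table, 4 mm thick. Origin: centre of its underside, on the table, z up. It can be turned any way.
- pepper_mid (a point): A green sweet pepper, 58 mm across and 58 mm tall plus a short stalk (to 76 mm), standing among the stock, not wanted: leave it. Origin 29 mm above its underside; z up.
- jar: A closed amber glass jar with a black lid and a blank paper label, 60 mm across, 90 mm tall, standing beyond the stock: leave it. Origin: centre of its underside; z up.
- cup: An open steel cup, 72 mm across the rim, 75 mm tall, standing beyond the stock: leave it. Origin: centre of its underside; z up.
Mind the look-alikes: they are no part of the job. What is shaped like the part that bears onion_mid but purple is not meant. What is shaped like the part that bears radish_mid but blue is not meant.

How it is judged:
By the outcome, as a careful person would: the job done as asked, in the order asked, and still so for the second after the job is handed in, with the robot touching nothing.
It also fails if it takes over 128 s, if anything falls off the work surface, if the arm or the gripper's body presses on something with over 40 N, if the wrist force passes 120 N, or if a joint passes its speed limit or range.

## Robot

A 6-joint arm with a two-finger parallel gripper is mounted at the origin on the work surface. World frame = base frame: x ahead of the robot, y to its left, z up, the work surface at z = 0. Lengths are in m, angles in rad, forces in N, time in s.
With the tool pointing down it reaches from about 0.35 to 0.975 m from the base axis. Payload 7.1 kg.
Tool frame: the origin (TCP) lies on the centre line of the jaws, within the pads' length; the fingertips stand 19 mm ahead of it and the grasp point (between the pads) is the TCP (robot.finger_overhang is the z of the fingertips in the tool frame, in m); z points along the fingers, y is the line along which they close (so a half turn about z gives the same grasp; the last joint's range is limited). The gripper opens to 88 mm and grips with 3 to 60 N. Pads are 20 mm wide; open, the fingers measure 115 mm over their backs; the gripper's body (75 mm by 178 mm) begins 61 mm behind the grasp point.
Start: joints at [-1.16, 0.423, 1.63, -0, 1.089, -0.019], TCP at [0.26, -0.568, 0.242] pointing down, gripper open.
Joint ranges: [-3, 3], [-0.9, 2.11], [0.09, 2.58], [-1.31, 4.45], [0.11, 2.69], [-2.54, 2.54]. Speed limits (rad/s): [2.39, 2.39, 3.01, 3.14, 3.14, 3.14].

## Interface

Orientations are given as a unit quaternion [x, y, z, w].
In Python, from rig import robot gives the robot as it stands.
- The arm moves only by the tool apply_moves, never from a script. Its argument "increments" is a list of rows, each an object of numbers: "tx", "ty", "tz": the shift along the tool's x, y, z in cm; "turn": the turn about the tool's z in rad; "claw": the closure, from 0 (fully open) to 1 (shut). In form: [{"tx": .., "ty": .., "tz": .., "turn": .., "claw": ..}, ...]. A call has 1 to 20 rows; each row is the pose to reach, as a shift and turn from the pose commanded when the call began, along the tool's axes at that moment; what a row does not reach only later rows make up. A row lasts 1/12 s, in which the tool goes at most 41.7 mm and 7.16 degrees, less where a joint would pass 70% of its speed; a pose out of reach is approached as far as the arm can. A call with a gripper value outside its range is refused whole. The fingers move at their own pace and stop on an object; the grip force is fixed at half the most. Time passes only in rows, so rows that repeat a pose let the fingers close. It gives the time, the measured TCP pose, the force, the opening and the grip force at its end, in the units of the state.
- robot.get_state(): the state, without advancing time (a new reading comes with each control period).
- robot.capture(name): name is "side" or "top" or "wrist"; returns a dict with "image" (384x512x3 uint8, red, green, blue), "range_z" (384x512 float32, m along the optical axis (not along the pixel's ray), 0 where there is no reading), "camera_matrix" (3x3 intrinsics, pixels), "R" (3x3) and "t" (3): a world point X has camera coordinates R X + t. Camera axes: x right, y down, z forward; pixel columns grow to the right and rows downward; lengths in m; the calibration is good to about 2 mm. The wrist camera is an equidistant fisheye: a pixel r from the principal point sees the ray r / f radians off the axis. A picture is of the moment at which its call begins.
- robot.hand_in(): hands the job in; it is judged then, once.
The state is a dict: "clock": time; "joint_pos": joint angles; "dq": joint speeds; "joint_torque": joint torques, N m; "tcp_pos": TCP position; "eef_rot": TCP orientation; "force": force on the tool from outside, world axes, zero at the start; "ft_torque": the same for the moment, N m; "finger_gap": opening from 0.0 (shut) to 1.0 (fully open); "grip_force": force on a finger pad.
Only numpy, scipy, OpenCV 4.12 (cv2) and the standard library are available. Lean on these libraries where they do the work, as an engineer would, in place of code of your own. Each camera call takes 0.05 s, during which the arm holds its last target. There are 200 camera calls.

## Working session

There is one attempt and no reset: what is moved stays moved. The work goes in short steps, Python scripts to look and compute and a tool call to move; the robot and the scene stay as the last step left them, time stands still between calls to the robot, and variables do not carry over. Pictures are saved under pics/ and viewed, at most 14 in all, crops included, and the job is handed in when it is done.

Besides the shell and the picture viewer there is one more tool, called after "Request:" by a JSON object that holds its "api" and its "payload". apply_moves: Moves the arm, as the interface text tells. Its arguments: {"type":"object","properties":{"increments":{"type":"array"}},"required":["increments"]}

```bash
mkdir -p pics
python3 - <<'E'
from rig import robot
import cv2,numpy as np,pickle
s=robot.get_state();print(s)
for n in("top","side"):
    c=robot.capture(n);pickle.dump(c,open(n+".pkl","wb"));cv2.imwrite(f"pics/{n}0.png",c["image"][:,:,::-1]);print(n,c["camera_matrix"],c["R"],c["t"])
E
```

```text
{'clock': 0.0, 'joint_pos': array([-1.15999835e+00,  4.23833118e-01,  1.63067994e+00, -1.11190851e-05,
        1.08855141e+00, -1.89834441e-02]), 'dq': array([ 0.00091418, -0.00100463,  0.00162116,  0.00038276,  0.00058945,
        0.00105214]), 'joint_torque': array([-2.16960630e-03, -5.44630337e+01, -2.73669237e+01,  6.41964586e-02,
        2.26752344e-02, -1.31184329e-04]), 'tcp_pos': array([ 0.2602466 , -0.56767915,  0.24091043]), 'eef_rot': array([ 9.76998890e-01,  2.13243120e-01, -1.48078453e-04, -7.20871371e-04]), 'force': array([-0.09486351,  0.90904459, -0.90620594]), 'ft_torque': array([ 0.01090476, -0.05661272,  0.02592151]), 'grip_force': 0.0, 'finger_gap': 1.0025327700532083}
top [[367.77340157   0.         257.94038345]
 [  0.         367.77340157 191.79204924]
 [  0.           0.           1.        ]] [[-0.00519065 -0.99918756 -0.03996589]
 [-0.99546724  0.00895846 -0.09468219]
 [ 0.0949633   0.03929327 -0.99470499]] [0.02335442 0.56163645 0.83005953]
side [[379.78980719   0.         261.26295842]
 [  0.         379.78980719 190.13768008]
 [  0.           0.           1.        ]] [[-0.9199153  -0.39209661  0.00401085]
 [-0.28368065  0.6584246  -0.69713868]
 [ 0.27070487 -0.64244634 -0.71692508]] [0.54163223 0.20957237 0.71284844]
```

View pics/top0.png

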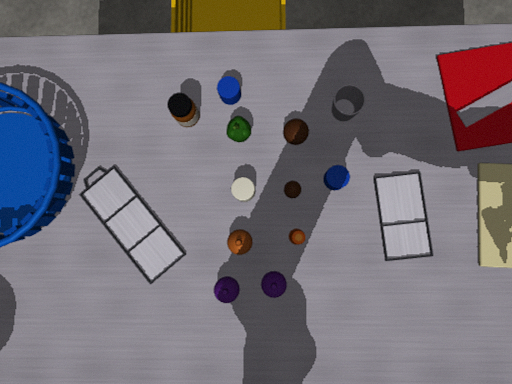

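View pics/side0.png

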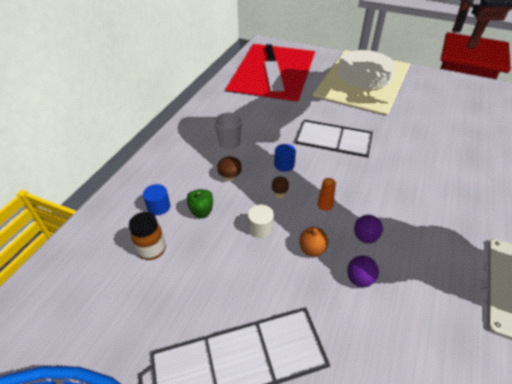

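Top view: the long tray's loop end is at upper left (95,178). Stock: onion (239,242), radish (243,189), big mushroom (296,132), small mushroom (292,189), carrot (297,237). The short tray's wide compartment is at (403,198), the narrow one at (406,240).

```bash
cat > h.py <<'E'
import numpy as np,cv2,pickle
from scipy.optimize import least_squares
def cloud(c):
    K=c["camera_matrix"];Z=c["range_z"].astype(float);v,u=np.mgrid[:384,:512]
    P=np.stack([(u-K[0,2])/K[0,0]*Z,(v-K[1,2])/K[1,1]*Z,Z],-1)
    X=(P-c["t"])@c["R"];X[Z<=0]=np.nan;return X
def plane(c,uv,z):
    K=c["camera_matrix"];uv=np.atleast_2d(uv).astype(float)
    d=np.c_[(uv-[K[0,2],K[1,2]])/[K[0,0],K[1,1]],np.ones(len(uv))]@c["R"];o=-c["R"].T@c["t"]
    return (o+d*((z-o[2])/d[:,2])[:,None])[:,:2]
def circ(P,r,c0):
    return least_squares(lambda p:np.hypot(*(P-p).T)-r,c0,loss="soft_l1",f_scale=.002)
E
python3 - <<'E'
from h import *
C={n:pickle.load(open(n+".pkl","rb")) for n in("top","side")}
X={n:cloud(C[n]) for n in C}
# table check
for n in X: 
    a=X[n][...,2]; print(n,"table z",np.nanmedian(a[(np.abs(a)<.02)]),np.nanstd(a[(np.abs(a)<.01)]))
obj={"onion":((239,242),.029,.022,.038),"radish":((243,189),.027,.01,.046),"big":((296,132),.030,.022,.036),"small":((292,189),.02,.022,.038),"carrot":((297,237),.017,.03,.046),"pepper":((239,129),.029,.02,.04)}
for k,(uv,r,z0,z1) in obj.items():
    g=plane(C["top"],uv,.05)[0]
    for which in(["top"],["side"],["top","side"]):
        P=np.concatenate([X[n].reshape(-1,3) for n in which])
        m=(np.hypot(*(P[:,:2]-g).T)<.05)&(P[:,2]>z0)&(P[:,2]<z1);Q=P[m]
        f=circ(Q[:,:2],r,g);print(k,which,len(Q),f.x.round(4),np.abs(f.fun).mean().round(4))
    P=X["top"].reshape(-1,3);m=(np.hypot(*(P[:,:2]-g).T)<.05)&(P[:,2]>.02);print("   top-cloud mean",P[m].mean(0).round(4),P[m,2].max().round(3))
im=C["top"]["image"];g=cv2.cvtColor(im,cv2.COLOR_RGB2GRAY)
for name,(x0,y0,x1,y1) in {"long":(75,155,195,290),"short":(365,160,440,268)}.items():
    m=np.zeros_like(g);m[y0:y1,x0:x1]=(g[y0:y1,x0:x1]<75)*255
    cs=cv2.findContours(m,cv2.RETR_CCOMP,cv2.CHAIN_APPROX_NONE)
    for c,h in zip(cs[0],cs[1][0]):
        if cv2.contourArea(c)>300:
            p=plane(C["top"],c[:,0],.009)
            r=cv2.minAreaRect((p*1000).astype(np.float32));print(name,"hole" if h[3]>=0 else "outer",np.round(r[0],1),np.round(r[1],1),round(r[2],1))
    cv2.imwrite(f"pics/m_{name}.png",cv2.resize(np.hstack([m[y0:y1,x0:x1],g[y0:y1,x0:x1]]),None,fx=3,fy=3))
E
```

```text
top table z -0.0001214273657021306 0.002182120063841996
side table z 2.476269325371506e-05 0.0019607385100632252
onion ['top'] 47 [0.4476 0.0635] 0.0009
onion ['side'] 147 [0.447  0.0624] 0.0006
onion ['top', 'side'] 194 [0.4472 0.0626] 0.0007
   top-cloud mean [0.4483 0.0619 0.0482] 0.067
radish ['top'] 35 [0.5687 0.0551] 0.001
radish ['side'] 269 [0.5678 0.0541] 0.0006
radish ['top', 'side'] 304 [0.568  0.0542] 0.0007
   top-cloud mean [0.5675 0.0539 0.0485] 0.054
big ['top'] 37 [ 0.7048 -0.0687] 0.0003
big ['side'] 95 [ 0.7037 -0.0696] 0.0007
big ['top', 'side'] 132 [ 0.7042 -0.0694] 0.0008
   top-cloud mean [ 0.7003 -0.0678  0.0445] 0.054
small ['top'] 15 [ 0.568  -0.0588] 0.0003
small ['side'] 83 [ 0.5668 -0.06  ] 0.0007
small ['top', 'side'] 98 [ 0.567  -0.0599] 0.0007
   top-cloud mean [ 0.5663 -0.0585  0.0445] 0.052
carrot ['top'] 11 [ 0.4586 -0.0689] 0.0003
carrot ['side'] 80 [ 0.4579 -0.0692] 0.0008
carrot ['top', 'side'] 91 [ 0.458  -0.0692] 0.0007
   top-cloud mean [ 0.4598 -0.0659  0.0688] 0.079
pepper ['top'] 19 [0.7102 0.0653] 0.0007
pepper ['side'] 120 [0.7092 0.0632] 0.001
pepper ['top', 'side'] 139 [0.7095 0.0635] 0.001
   top-cloud mean [0.705  0.0636 0.0544] 0.076
long outer [500.2 329. ] [302.1 113.4] 40.0
long hole [420.3 264.1] [ 91.1 101.8] 40.1
long hole [490.2 322.7] [ 91.5 102. ] 39.8
long hole [560.2 381.6] [ 91.  101.8] 40.1
short outer [ 507.7 -316.3] [202.4 109.1] 6.0
short hole [ 449.3 -322.5] [ 80.5 104. ] 6.0
short hole [ 545.1 -312.5] [114.7 104.2] 6.1
```

Request:
{"api": "apply_moves", "payload": {"increments": [{"tx": 43.3, "ty": -49.6, "tz": 7, "turn": 0.43, "claw": 0}, {"tx": 43.3, "ty": -49.6, "tz": 7, "turn": 0.43, "claw": 0}, {"tx": 43.3, "ty": -49.6, "tz": 7, "turn": 0.43, "claw": 0}, {"tx": 43.3, "ty": -49.6, "tz": 7, "turn": 0.43, "claw": 0}, {"tx": 43.3, "ty": -49.6, "tz": 7, "turn": 0.43, "claw": 0}, {"tx": 43.3, "ty": -49.6, "tz": 7, "turn": 0.43, "claw": 0}, {"tx": 43.3, "ty": -49.6, "tz": 7, "turn": 0.43, "claw": 0}, {"tx": 43.3, "ty": -49.6, "tz": 7, "turn": 0.43, "claw": 0}, {"tx": 43.3, "ty": -49.6, "tz": 7, "turn": 0.43, "claw": 0}, {"tx": 43.3, "ty": -49.6, "tz": 7, "turn": 0.43, "claw": 0}, {"tx": 43.3, "ty": -49.6, "tz": 7, "turn": 0.43, "claw": 0}, {"tx": 43.3, "ty": -49.6, "tz": 7, "turn": 0.43, "claw": 0}, {"tx": 43.3, "ty": -49.6, "tz": 7, "turn": 0.43, "claw": 0}, {"tx": 43.3, "ty": -49.6, "tz": 7, "turn": 0.43, "claw": 0}, {"tx": 43.3, "ty": -49.6, "tz": 7, "turn": 0.43, "claw": 0}, {"tx": 43.3, "ty": -49.6, "tz": 7, "turn": 0.43, "claw": 0}, {"tx": 43.3, "ty": -49.6, "tz": 7, "turn": 0.43, "claw": 0}, {"tx": 43.3, "ty": -49.6, "tz": 7, "turn": 0.43, "claw": 0}, {"tx": 43.3, "ty": -49.6, "tz": 7, "turn": 0.43, "claw": 0}, {"tx": 43.3, "ty": -49.6, "tz": 7, "turn": 0.43, "claw": 0}]}}

```text
clock: 1.77
tcp_pos: [0.4469, 0.0622, 0.1716]
eef_rot: [1.0, -0.001, -0.0, 0.0]
force: [-0.1, -0.5, -0.2]
finger_gap: 0.999
grip_force: 0.0
```

Request:
{"api": "apply_moves", "payload": {"increments": [{"tx": 0, "ty": -0.1, "tz": 4, "turn": 0, "claw": 0}, {"tx": 0, "ty": -0.1, "tz": 8, "turn": 0, "claw": 0}, {"tx": 0, "ty": -0.1, "tz": 11, "turn": 0, "claw": 0}, {"tx": 0, "ty": -0.1, "tz": 13, "turn": 0, "claw": 0}, {"tx": 0, "ty": -0.1, "tz": 14.1, "turn": 0, "claw": 0}, {"tx": 0, "ty": -0.1, "tz": 14.1, "turn": 0, "claw": 0}, {"tx": 0, "ty": -0.1, "tz": 14.1, "turn": 0, "claw": 0.2}, {"tx": 0, "ty": -0.1, "tz": 14.1, "turn": 0, "claw": 0.4}, {"tx": 0, "ty": -0.1, "tz": 14.1, "turn": 0, "claw": 1}, {"tx": 0, "ty": -0.1, "tz": 14.1, "turn": 0, "claw": 1}, {"tx": 0, "ty": -0.1, "tz": 14.1, "turn": 0, "claw": 1}, {"tx": 0, "ty": -0.1, "tz": 14.1, "turn": 0, "claw": 1}, {"tx": 0, "ty": -0.1, "tz": 14.1, "turn": 0, "claw": 1}]}}

```text
clock: 2.85
tcp_pos: [0.4481, 0.0642, 0.0316]
eef_rot: [1.0, 0.0, 0.001, -0.0]
force: [-0.1, -2.3, 8.1]
finger_gap: 0.656
grip_force: 30.0
```

Request:
{"api": "apply_moves", "payload": {"increments": [{"tx": 0, "ty": 0, "tz": -3, "turn": 0, "claw": 1}, {"tx": 0, "ty": 0, "tz": -6, "turn": 0, "claw": 1}, {"tx": 0.7, "ty": -2, "tz": -8, "turn": 0, "claw": 1}, {"tx": 1.8, "ty": -5, "tz": -8, "turn": 0, "claw": 1}, {"tx": 3.2, "ty": -9, "tz": -8, "turn": 0, "claw": 1}, {"tx": 4.6, "ty": -13, "tz": -8, "turn": 0, "claw": 1}, {"tx": 6, "ty": -17, "tz": -8, "turn": 0, "claw": 1}, {"tx": 7.4, "ty": -21, "tz": -8, "turn": 0, "claw": 1}, {"tx": 8.8, "ty": -25, "tz": -8, "turn": 0, "claw": 1}, {"tx": 10.2, "ty": -29, "tz": -7, "turn": 0, "claw": 1}, {"tx": 11.2, "ty": -31.2, "tz": -5, "turn": 0, "claw": 1}, {"tx": 11.3, "ty": -31.8, "tz": -3, "turn": 0, "claw": 1}, {"tx": 11.3, "ty": -31.8, "tz": -3, "turn": 0, "claw": 1}, {"tx": 11.3, "ty": -31.8, "tz": -3, "turn": 0, "claw": 1}]}}

```text
clock: 4.02
tcp_pos: [0.5588, 0.3816, 0.0592]
eef_rot: [1.0, 0.0, -0.002, 0.001]
force: [-0.3, 0.3, -1.4]
finger_gap: 0.651
grip_force: 30.0
```

Request:
{"api": "apply_moves", "payload": {"increments": [{"tx": 0.2, "ty": 0, "tz": 1, "turn": 0, "claw": 1}, {"tx": 0.2, "ty": 0, "tz": 1.8, "turn": 0, "claw": 1}, {"tx": 0.2, "ty": 0, "tz": 2.3, "turn": 0, "claw": 1}, {"tx": 0.2, "ty": 0, "tz": 2.4, "turn": 0, "claw": 1}, {"tx": 0.2, "ty": 0, "tz": 2.4, "turn": 0, "claw": 1}, {"tx": 0.2, "ty": 0, "tz": 2.4, "turn": 0, "claw": 1}]}}

```text
clock: 4.52
tcp_pos: [0.5627, 0.3819, 0.037]
eef_rot: [1.0, -0.0, 0.0, -0.0]
force: [0.7, -0.1, -1.0]
finger_gap: 0.65
grip_force: 30.0
```

Request:
{"api": "apply_moves", "payload": {"increments": [{"tx": -0.15, "ty": 0, "tz": 0.15, "turn": 0, "claw": 1}, {"tx": -0.15, "ty": 0, "tz": 0.2, "turn": 0, "claw": 1}, {"tx": -0.15, "ty": 0, "tz": 0.2, "turn": 0, "claw": 1}, {"tx": -0.15, "ty": 0, "tz": 0.2, "turn": 0, "claw": 0.2}, {"tx": -0.15, "ty": 0, "tz": 0.2, "turn": 0, "claw": 0.1}, {"tx": -0.15, "ty": 0, "tz": 0.2, "turn": 0, "claw": 0.1}, {"tx": -0.15, "ty": 0, "tz": 0, "turn": 0, "claw": 0.1}, {"tx": -0.15, "ty": 0, "tz": -4, "turn": 0, "claw": 0.1}, {"tx": -0.15, "ty": 0, "tz": -8, "turn": 0, "claw": 0}, {"tx": -0.15, "ty": 0, "tz": -9, "turn": 0, "claw": 0}]}}

```text
clock: 5.35
tcp_pos: [0.5638, 0.384, 0.1328]
eef_rot: [1.0, -0.0, 0.003, -0.002]
force: [1.8, 0.3, 0.9]
finger_gap: 0.99
grip_force: 0.0
```

Run:
```python
from rig import robot
from h import *
print(robot.get_state()["tcp_pos"])
for n in("side",):
    c=robot.capture(n);cv2.imwrite("pics/s1.png",c["image"][:,:,::-1])
    P=cloud(c).reshape(-1,3);m=(np.hypot(*(P[:,:2]-[.5602,.3816]).T)<.045)&(P[:,2]>.027)&(P[:,2]<.039);Q=P[m]
    if len(Q)>5:f=circ(Q[:,:2],.029,[.56,.38]);print(n,len(Q),f.x,np.abs(f.fun).mean())
    m=(np.hypot(*(P[:,:2]-[.5602,.3816]).T)<.045);print(P[m,2].max())
```

```text
[0.56375056 0.38399202 0.13278218]
side 51 [0.55982813 0.38174792] 0.0002851490222717838
0.49001456896318757
```

View pics/s1.png

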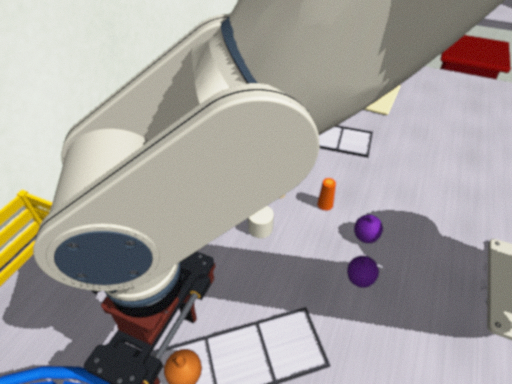

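Onion stands at (560,382) mm, on target (side picture: onion at (182,367) in the loop-end compartment).

Request:
{"api": "apply_moves", "payload": {"increments": [{"tx": 0.6, "ty": 44.1, "tz": 2, "turn": 0, "claw": 0.1}, {"tx": 0.6, "ty": 44.1, "tz": 2, "turn": 0, "claw": 0.1}, {"tx": 0.6, "ty": 44.1, "tz": 2, "turn": 0, "claw": 0.1}, {"tx": 0.6, "ty": 44.1, "tz": 2, "turn": 0, "claw": 0.1}, {"tx": 0.6, "ty": 44.1, "tz": 2, "turn": 0, "claw": 0.1}, {"tx": 0.6, "ty": 44.1, "tz": 2, "turn": 0, "claw": 0.1}, {"tx": 0.6, "ty": 44.1, "tz": 2, "turn": 0, "claw": 0.1}, {"tx": 0.6, "ty": 44.1, "tz": 2, "turn": 0, "claw": 0.1}, {"tx": 0.6, "ty": 44.1, "tz": 2, "turn": 0, "claw": 0.1}, {"tx": 0.6, "ty": 44.1, "tz": 2, "turn": 0, "claw": 0.1}, {"tx": 0.6, "ty": 44.1, "tz": 2, "turn": 0, "claw": 0.1}, {"tx": 0.6, "ty": 44.1, "tz": 2, "turn": 0, "claw": 0.1}, {"tx": 0.6, "ty": 44.1, "tz": 2, "turn": 0, "claw": 0.1}, {"tx": 0.6, "ty": 44.1, "tz": 2, "turn": 0, "claw": 0.1}, {"tx": 0.6, "ty": 44.1, "tz": 2, "turn": 0, "claw": 0.1}]}}

```text
clock: 6.65
tcp_pos: [0.5667, -0.0575, 0.1064]
eef_rot: [1.0, 0.001, -0.0, -0.0]
force: [-0.7, -0.7, 0.1]
finger_gap: 0.901
grip_force: 0.0
```

Request:
{"api": "apply_moves", "payload": {"increments": [{"tx": 0.1, "ty": 0.15, "tz": 3, "turn": 0, "claw": 0.1}, {"tx": 0.1, "ty": 0.15, "tz": 5.5, "turn": 0, "claw": 0.1}, {"tx": 0.1, "ty": 0.15, "tz": 7.2, "turn": 0, "claw": 0.1}, {"tx": 0.1, "ty": 0.15, "tz": 7.6, "turn": 0, "claw": 0.1}, {"tx": 0.1, "ty": 0.15, "tz": 7.6, "turn": 0, "claw": 0.1}, {"tx": 0.1, "ty": 0.15, "tz": 7.6, "turn": 0, "claw": 0.3}, {"tx": 0.1, "ty": 0.15, "tz": 7.6, "turn": 0, "claw": 0.45}, {"tx": 0.1, "ty": 0.15, "tz": 7.6, "turn": 0, "claw": 0.55}, {"tx": 0.1, "ty": 0.15, "tz": 7.6, "turn": 0, "claw": 0.7}, {"tx": 0.1, "ty": 0.15, "tz": 7.6, "turn": 0, "claw": 1}, {"tx": 0.1, "ty": 0.15, "tz": 7.6, "turn": 0, "claw": 1}, {"tx": 0.1, "ty": 0.15, "tz": 7.6, "turn": 0, "claw": 1}, {"tx": 0.1, "ty": 0.15, "tz": 7.6, "turn": 0, "claw": 1}]}}

```text
clock: 7.73
tcp_pos: [0.5681, -0.0604, 0.0311]
eef_rot: [1.0, -0.0, 0.0, 0.0]
force: [-1.0, 0.4, 4.8]
finger_gap: 0.448
grip_force: 30.0
```

Request:
{"api": "apply_moves", "payload": {"increments": [{"tx": 0, "ty": 0, "tz": -3, "turn": 0, "claw": 1}, {"tx": 0, "ty": 0, "tz": -6, "turn": 0, "claw": 1}, {"tx": -0.4, "ty": -2, "tz": -8, "turn": 0, "claw": 1}, {"tx": -1, "ty": -5, "tz": -8, "turn": 0, "claw": 1}, {"tx": -1.8, "ty": -9, "tz": -8, "turn": 0, "claw": 1}, {"tx": -2.6, "ty": -13, "tz": -8, "turn": 0, "claw": 1}, {"tx": -3.4, "ty": -17, "tz": -8, "turn": 0, "claw": 1}, {"tx": -4.2, "ty": -21, "tz": -8, "turn": 0, "claw": 1}, {"tx": -5, "ty": -25, "tz": -8, "turn": 0, "claw": 1}, {"tx": -5.8, "ty": -29, "tz": -8, "turn": 0, "claw": 1}, {"tx": -6.6, "ty": -33, "tz": -7, "turn": 0, "claw": 1}, {"tx": -7.4, "ty": -36.5, "tz": -5, "turn": 0, "claw": 1}, {"tx": -7.7, "ty": -38.3, "tz": -3, "turn": 0, "claw": 1}, {"tx": -7.7, "ty": -38.3, "tz": -3, "turn": 0, "claw": 1}, {"tx": -7.7, "ty": -38.3, "tz": -3, "turn": 0, "claw": 1}, {"tx": -7.7, "ty": -38.3, "tz": -3, "turn": 0, "claw": 1}, {"tx": -7.7, "ty": -38.3, "tz": -3, "turn": 0, "claw": 1}]}}

```text
clock: 9.15
tcp_pos: [0.4917, 0.3217, 0.0615]
eef_rot: [1.0, -0.001, 0.0, -0.0]
force: [0.3, -0.6, -0.1]
finger_gap: 0.447
grip_force: 30.0
```

Request:
{"api": "apply_moves", "payload": {"increments": [{"tx": -0.1, "ty": -0.1, "tz": 1, "turn": 0, "claw": 1}, {"tx": -0.1, "ty": -0.1, "tz": 1.9, "turn": 0, "claw": 1}, {"tx": -0.1, "ty": -0.1, "tz": 2.5, "turn": 0, "claw": 1}, {"tx": -0.1, "ty": -0.1, "tz": 2.65, "turn": 0, "claw": 1}, {"tx": -0.1, "ty": -0.1, "tz": 2.65, "turn": 0, "claw": 1}, {"tx": -0.1, "ty": -0.1, "tz": 2.65, "turn": 0, "claw": 1}, {"tx": -0.1, "ty": -0.1, "tz": 2.65, "turn": 0, "claw": 1}]}}

```text
clock: 9.73
tcp_pos: [0.4899, 0.3233, 0.0339]
eef_rot: [1.0, -0.0, -0.0, 0.0]
force: [-0.8, -0.2, 0.2]
finger_gap: 0.447
grip_force: 30.0
```

Request:
{"api": "apply_moves", "payload": {"increments": [{"tx": 0, "ty": 0, "tz": 0, "turn": 0, "claw": 0.45}, {"tx": 0, "ty": 0, "tz": 0, "turn": 0, "claw": 0.3}, {"tx": 0, "ty": 0, "tz": 0, "turn": 0, "claw": 0.2}, {"tx": 0, "ty": 0, "tz": 0, "turn": 0, "claw": 0.15}, {"tx": 0, "ty": 0, "tz": -2, "turn": 0, "claw": 0.15}, {"tx": 0, "ty": 0, "tz": -5, "turn": 0, "claw": 0.1}, {"tx": 0, "ty": 0, "tz": -8, "turn": 0, "claw": 0}, {"tx": 1, "ty": 3.5, "tz": -8, "turn": 0, "claw": 0}, {"tx": 2, "ty": 7, "tz": -8, "turn": 0, "claw": 0}, {"tx": 7.8, "ty": 26.9, "tz": -7, "turn": 0, "claw": 0}, {"tx": 7.8, "ty": 26.9, "tz": -7, "turn": 0, "claw": 0}, {"tx": 7.8, "ty": 26.9, "tz": -7, "turn": 0, "claw": 0}, {"tx": 7.8, "ty": 26.9, "tz": -7, "turn": 0, "claw": 0}, {"tx": 7.8, "ty": 26.9, "tz": -7, "turn": 0, "claw": 0}, {"tx": 7.8, "ty": 26.9, "tz": -7, "turn": 0, "claw": 0}, {"tx": 7.8, "ty": 26.9, "tz": -7, "turn": 0, "claw": 0}, {"tx": 7.8, "ty": 26.9, "tz": -7, "turn": 0, "claw": 0}, {"tx": 7.8, "ty": 26.9, "tz": -7, "turn": 0, "claw": 0}]}}

```text
clock: 11.23
tcp_pos: [0.5675, 0.0558, 0.1042]
eef_rot: [1.0, 0.0, -0.0, -0.0]
force: [-0.7, 0.1, 0.5]
finger_gap: 1.001
grip_force: 0.0
```

```bash
cat > chk.py <<'E'
import sys
from rig import robot
from h import *
T={"onion":(.5602,.3816,.029,.027,.039),"small":(.4902,.3227,.02,.026,.04),"plain":(.4203,.2641,.027,.012,.046),"wide":(.5451,-.3125,.03,.026,.038),"narrow":(.4493,-.3225,.017,.033,.049)}
for n in sys.argv[1].split(","):
    c=robot.capture(n);cv2.imwrite(f"pics/{sys.argv[2]}_{n}.png",c["image"][:,:,::-1]);P=cloud(c).reshape(-1,3)
    for k in sys.argv[3:]:
        x,y,r,a,b=T[k];d=np.hypot(*(P[:,:2]-[x,y]).T);Q=P[(d<.05)&(P[:,2]>a)&(P[:,2]<b)]
        if len(Q)>5:
            f=circ(Q[:,:2],r,[x,y]);print(n,k,len(Q),((f.x-[x,y])*1000).round(1),np.abs(f.fun).mean().round(4),"top",np.nanmax(np.where(d<.02,P[:,2],0)).round(3))
E
python3 chk.py side,top s2 onion small
```

```text
side onion 50 [-0.3  0.5] 0.0003 top 0.071
side small 80 [-1.6  0.4] 0.0002 top 0.055
top onion 56 [0.1 1.6] 0.0004 top 0.07
top small 38 [-1.   1.6] 0.0004 top 0.054
```

Request:
{"api": "apply_moves", "payload": {"increments": [{"tx": 0.1, "ty": 0.1, "tz": 3, "turn": 0, "claw": 0}, {"tx": 0.1, "ty": 0.1, "tz": 5.5, "turn": 0, "claw": 0}, {"tx": 0.1, "ty": 0.1, "tz": 7, "turn": 0, "claw": 0}, {"tx": 0.1, "ty": 0.1, "tz": 7.4, "turn": 0, "claw": 0}, {"tx": 0.1, "ty": 0.1, "tz": 7.4, "turn": 0, "claw": 0}, {"tx": 0.1, "ty": 0.1, "tz": 7.4, "turn": 0, "claw": 0.2}, {"tx": 0.1, "ty": 0.1, "tz": 7.4, "turn": 0, "claw": 0.3}, {"tx": 0.1, "ty": 0.1, "tz": 7.4, "turn": 0, "claw": 0.4}, {"tx": 0.1, "ty": 0.1, "tz": 7.4, "turn": 0, "claw": 1}, {"tx": 0.1, "ty": 0.1, "tz": 7.4, "turn": 0, "claw": 1}, {"tx": 0.1, "ty": 0.1, "tz": 7.4, "turn": 0, "claw": 1}, {"tx": 0.1, "ty": 0.1, "tz": 7.4, "turn": 0, "claw": 1}]}}

```text
clock: 12.33
tcp_pos: [0.5692, 0.0536, 0.0308]
eef_rot: [1.0, -0.0, 0.0, -0.0]
force: [-1.2, 0.1, 6.1]
finger_gap: 0.609
grip_force: 30.0
```

Request:
{"api": "apply_moves", "payload": {"increments": [{"tx": 0, "ty": 0, "tz": -3, "turn": 0, "claw": 1}, {"tx": 0, "ty": 0, "tz": -6, "turn": 0, "claw": 1}, {"tx": -1.4, "ty": -2, "tz": -8, "turn": 0, "claw": 1}, {"tx": -3.5, "ty": -5, "tz": -8, "turn": 0, "claw": 1}, {"tx": -5.6, "ty": -8, "tz": -8, "turn": 0, "claw": 1}, {"tx": -7.7, "ty": -11, "tz": -8, "turn": 0, "claw": 1}, {"tx": -9.8, "ty": -14, "tz": -8, "turn": 0, "claw": 1}, {"tx": -11.9, "ty": -17, "tz": -7, "turn": 0, "claw": 1}, {"tx": -13.9, "ty": -20, "tz": -5, "turn": 0, "claw": 1}, {"tx": -14.8, "ty": -21.1, "tz": -3, "turn": 0, "claw": 1}, {"tx": -14.8, "ty": -21.1, "tz": -3, "turn": 0, "claw": 1}, {"tx": -14.8, "ty": -21.1, "tz": -3, "turn": 0, "claw": 1}, {"tx": -14.8, "ty": -21.1, "tz": -3, "turn": 0, "claw": 1}, {"tx": -14.8, "ty": -21.1, "tz": -3, "turn": 0, "claw": 1}]}}

```text
clock: 13.5
tcp_pos: [0.4222, 0.2643, 0.061]
eef_rot: [1.0, -0.001, 0.001, -0.0]
force: [-0.2, 0.1, -1.4]
finger_gap: 0.61
grip_force: 30.0
```

Request:
{"api": "apply_moves", "payload": {"increments": [{"tx": -0.1, "ty": 0, "tz": 1, "turn": 0, "claw": 1}, {"tx": -0.1, "ty": 0, "tz": 1.9, "turn": 0, "claw": 1}, {"tx": -0.1, "ty": 0, "tz": 2.5, "turn": 0, "claw": 1}, {"tx": -0.1, "ty": 0, "tz": 2.65, "turn": 0, "claw": 1}, {"tx": -0.1, "ty": 0, "tz": 2.65, "turn": 0, "claw": 1}, {"tx": -0.1, "ty": 0, "tz": 2.65, "turn": 0, "claw": 1}, {"tx": -0.1, "ty": 0, "tz": 2.65, "turn": 0, "claw": 1}]}}

```text
clock: 14.08
tcp_pos: [0.4199, 0.2641, 0.0334]
eef_rot: [1.0, -0.0, -0.0, 0.0]
force: [-0.0, -2.4, 2.8]
finger_gap: 0.609
grip_force: 30.0
```

Request:
{"api": "apply_moves", "payload": {"increments": [{"tx": 0, "ty": 0, "tz": 0, "turn": 0, "claw": 0.3}, {"tx": 0, "ty": 0, "tz": 0, "turn": 0, "claw": 0.15}, {"tx": 0, "ty": 0, "tz": 0, "turn": 0, "claw": 0.1}, {"tx": 0, "ty": 0, "tz": -2, "turn": 0, "claw": 0.1}, {"tx": 0, "ty": 0, "tz": -5, "turn": 0, "claw": 0}, {"tx": 0, "ty": 0, "tz": -8.5, "turn": 0, "claw": 0}, {"tx": 2.6, "ty": 3, "tz": -8.5, "turn": 0, "claw": 0}, {"tx": 28.4, "ty": 33.3, "tz": -8.5, "turn": 0, "claw": 0}, {"tx": 28.4, "ty": 33.3, "tz": -8.5, "turn": 0, "claw": 0}, {"tx": 28.4, "ty": 33.3, "tz": -8.5, "turn": 0, "claw": 0}, {"tx": 28.4, "ty": 33.3, "tz": -8.5, "turn": 0, "claw": 0}, {"tx": 28.4, "ty": 33.3, "tz": -8.5, "turn": 0, "claw": 0}, {"tx": 28.4, "ty": 33.3, "tz": -8.5, "turn": 0, "claw": 0}, {"tx": 28.4, "ty": 33.3, "tz": -8.5, "turn": 0, "claw": 0}, {"tx": 28.4, "ty": 33.3, "tz": -8.5, "turn": 0, "claw": 0}, {"tx": 28.4, "ty": 33.3, "tz": -8.5, "turn": 0, "claw": 0}, {"tx": 28.4, "ty": 33.3, "tz": -8.5, "turn": 0, "claw": 0}, {"tx": 28.4, "ty": 33.3, "tz": -8.5, "turn": 0, "claw": 0}, {"tx": 28.4, "ty": 33.3, "tz": -8.5, "turn": 0, "claw": 0}, {"tx": 28.4, "ty": 33.3, "tz": -8.5, "turn": 0, "claw": 0}]}}

```text
clock: 15.75
tcp_pos: [0.7029, -0.0678, 0.118]
eef_rot: [1.0, -0.0, -0.001, -0.0]
force: [-0.4, 1.2, 0.6]
finger_gap: 1.0
grip_force: 0.0
```

```bash
python3 chk.py side s3 onion small plain; python3 -c "
from h import *
c=pickle.load(open('top.pkl','rb'));print(plane(c,[[348,100],[337,178],[239,129]],.05))
from rig import robot;print(robot.get_state()['tcp_pos'])"
```

```text
side onion 54 [-0.3  0.2] 0.0003 top 0.071
side small 81 [-1.6  0.4] 0.0003 top 0.055
side plain 259 [-1.7 -0.3] 0.0004 top 0.056
[[ 0.76983369 -0.18995269]
 [ 0.5892634  -0.16025335]
 [ 0.70573666  0.06150563]]
[ 0.70274742 -0.06729795  0.11815997]
```

Request:
{"api": "apply_moves", "payload": {"increments": [{"tx": 0.1, "ty": 0.15, "tz": 3, "turn": 0, "claw": 0}, {"tx": 0.1, "ty": 0.15, "tz": 6, "turn": 0, "claw": 0}, {"tx": 0.1, "ty": 0.15, "tz": 8.2, "turn": 0, "claw": 0}, {"tx": 0.1, "ty": 0.15, "tz": 8.8, "turn": 0, "claw": 0}, {"tx": 0.1, "ty": 0.15, "tz": 8.8, "turn": 0, "claw": 0}, {"tx": 0.1, "ty": 0.15, "tz": 8.8, "turn": 0, "claw": 0.15}, {"tx": 0.1, "ty": 0.15, "tz": 8.8, "turn": 0, "claw": 0.25}, {"tx": 0.1, "ty": 0.15, "tz": 8.8, "turn": 0, "claw": 0.33}, {"tx": 0.1, "ty": 0.15, "tz": 8.8, "turn": 0, "claw": 1}, {"tx": 0.1, "ty": 0.15, "tz": 8.8, "turn": 0, "claw": 1}, {"tx": 0.1, "ty": 0.15, "tz": 8.8, "turn": 0, "claw": 1}, {"tx": 0.1, "ty": 0.15, "tz": 8.8, "turn": 0, "claw": 1}]}}

```text
clock: 16.8
tcp_pos: [0.7056, -0.0699, 0.032]
eef_rot: [1.0, -0.0, 0.001, 0.0]
force: [-0.7, 0.8, 7.2]
finger_gap: 0.672
grip_force: 30.0
```

Request:
{"api": "apply_moves", "payload": {"increments": [{"tx": 0, "ty": 0, "tz": -3, "turn": 0, "claw": 1}, {"tx": 0, "ty": 0, "tz": -6, "turn": 0, "claw": 1}, {"tx": -1, "ty": 1.5, "tz": -8.5, "turn": 0, "claw": 1}, {"tx": -2.6, "ty": 4, "tz": -9, "turn": 0, "claw": 1}, {"tx": -4.6, "ty": 7, "tz": -9, "turn": 0, "claw": 1}, {"tx": -6.6, "ty": 10, "tz": -9, "turn": 0, "claw": 1}, {"tx": -8.6, "ty": 13, "tz": -9, "turn": 0, "claw": 1}, {"tx": -10.6, "ty": 16, "tz": -9, "turn": 0, "claw": 1}, {"tx": -12.6, "ty": 19, "tz": -8, "turn": 0, "claw": 1}, {"tx": -14.6, "ty": 22, "tz": -6, "turn": 0, "claw": 1}, {"tx": -16, "ty": 24.3, "tz": -3, "turn": 0, "claw": 1}, {"tx": -16, "ty": 24.3, "tz": -3, "turn": 0, "claw": 1}, {"tx": -16, "ty": 24.3, "tz": -3, "turn": 0, "claw": 1}, {"tx": -16, "ty": 24.3, "tz": -3, "turn": 0, "claw": 1}, {"tx": -16, "ty": 24.3, "tz": -3, "turn": 0, "claw": 1}]}}

```text
clock: 18.05
tcp_pos: [0.5462, -0.3124, 0.0618]
eef_rot: [1.0, 0.0, 0.001, 0.0]
force: [0.1, -0.5, -1.3]
finger_gap: 0.672
grip_force: 30.0
```

Request:
{"api": "apply_moves", "payload": {"increments": [{"tx": 0, "ty": 0, "tz": 1, "turn": 0, "claw": 1}, {"tx": 0, "ty": 0, "tz": 1.9, "turn": 0, "claw": 1}, {"tx": 0, "ty": 0, "tz": 2.4, "turn": 0, "claw": 1}, {"tx": 0, "ty": 0, "tz": 2.6, "turn": 0, "claw": 1}, {"tx": 0, "ty": 0, "tz": 2.6, "turn": 0, "claw": 1}, {"tx": 0, "ty": 0, "tz": 2.6, "turn": 0, "claw": 1}, {"tx": 0, "ty": 0, "tz": 2.6, "turn": 0, "claw": 1}]}}

```text
clock: 18.63
tcp_pos: [0.5448, -0.3119, 0.0347]
eef_rot: [1.0, 0.0, -0.0, -0.001]
force: [-0.9, 2.8, 5.6]
finger_gap: 0.675
grip_force: 30.0
```

Request:
{"api": "apply_moves", "payload": {"increments": [{"tx": 0, "ty": 0, "tz": 0, "turn": 0, "claw": 0.25}, {"tx": 0, "ty": 0, "tz": 0, "turn": 0, "claw": 0.15}, {"tx": 0, "ty": 0, "tz": 0, "turn": 0, "claw": 0.05}, {"tx": 0, "ty": 0, "tz": -2, "turn": 0, "claw": 0.05}, {"tx": 0, "ty": 0, "tz": -5, "turn": 0, "claw": 0}, {"tx": 0, "ty": 0, "tz": -9, "turn": 0, "claw": 0}, {"tx": -1, "ty": -3, "tz": -9, "turn": 0, "claw": 0}, {"tx": -8.6, "ty": -24.3, "tz": -9.5, "turn": 0, "claw": 0}, {"tx": -8.6, "ty": -24.3, "tz": -9.5, "turn": 0, "claw": 0}, {"tx": -8.6, "ty": -24.3, "tz": -9.5, "turn": 0, "claw": 0}, {"tx": -8.6, "ty": -24.3, "tz": -9.5, "turn": 0, "claw": 0}, {"tx": -8.6, "ty": -24.3, "tz": -9.5, "turn": 0, "claw": 0}, {"tx": -8.6, "ty": -24.3, "tz": -9.5, "turn": 0, "claw": 0}, {"tx": -8.6, "ty": -24.3, "tz": -9.5, "turn": 0, "claw": 0}, {"tx": -8.6, "ty": -24.3, "tz": -9.5, "turn": 0, "claw": 0}, {"tx": -8.6, "ty": -24.3, "tz": -9.5, "turn": 0, "claw": 0}]}}

```text
clock: 19.97
tcp_pos: [0.4599, -0.0705, 0.1298]
eef_rot: [1.0, -0.0, 0.001, 0.0]
force: [-0.2, -0.2, -1.2]
finger_gap: 1.001
grip_force: 0.0
```

```bash
python3 chk.py side,top s4 onion small plain wide; python3 -c "
from rig import robot;print(robot.get_state()['tcp_pos'])"
```

```text
side onion 52 [-0.4  0.1] 0.0003 top 0.072
side small 78 [-1.6  0.4] 0.0003 top 0.054
side plain 257 [-1.7 -0.3] 0.0003 top 0.056
side wide 37 [-2.4  0.6] 0.001 top 0.057
top onion 64 [0.2 1.8] 0.0005 top 0.071
top small 38 [-0.8  1.9] 0.0005 top 0.056
top plain 95 [-1.1  1. ] 0.0005 top 0.056
top wide 49 [-1.3  0.8] 0.0004 top 0.058
[ 0.45975416 -0.07094808  0.12971336]
```

Request:
{"api": "apply_moves", "payload": {"increments": [{"tx": -0.1, "ty": -0.1, "tz": 3, "turn": 0, "claw": 0}, {"tx": -0.1, "ty": -0.1, "tz": 6, "turn": 0, "claw": 0}, {"tx": -0.1, "ty": -0.1, "tz": 8.7, "turn": 0, "claw": 0}, {"tx": -0.1, "ty": -0.1, "tz": 9.3, "turn": 0, "claw": 0}, {"tx": -0.1, "ty": -0.1, "tz": 9.3, "turn": 0, "claw": 0.2}, {"tx": -0.1, "ty": -0.1, "tz": 9.3, "turn": 0, "claw": 0.4}, {"tx": -0.1, "ty": -0.1, "tz": 9.3, "turn": 0, "claw": 0.5}, {"tx": -0.1, "ty": -0.1, "tz": 9.3, "turn": 0, "claw": 0.55}, {"tx": -0.1, "ty": -0.1, "tz": 9.3, "turn": 0, "claw": 0.6}, {"tx": -0.1, "ty": -0.1, "tz": 9.3, "turn": 0, "claw": 0.7}, {"tx": -0.1, "ty": -0.1, "tz": 9.3, "turn": 0, "claw": 1}, {"tx": -0.1, "ty": -0.1, "tz": 9.3, "turn": 0, "claw": 1}, {"tx": -0.1, "ty": -0.1, "tz": 9.3, "turn": 0, "claw": 1}]}}

```text
clock: 21.15
tcp_pos: [0.458, -0.0688, 0.0369]
eef_rot: [1.0, -0.0, 0.0, 0.0]
force: [0.4, 0.3, 3.7]
finger_gap: 0.396
grip_force: 30.1
```

Request:
{"api": "apply_moves", "payload": {"increments": [{"tx": 0, "ty": 0, "tz": -3, "turn": 0, "claw": 1}, {"tx": 0, "ty": 0, "tz": -5, "turn": 0, "claw": 1}, {"tx": -0.1, "ty": 2, "tz": -6, "turn": 0, "claw": 1}, {"tx": -0.2, "ty": 5, "tz": -6, "turn": 0, "claw": 1}, {"tx": -0.3, "ty": 8, "tz": -6, "turn": 0, "claw": 1}, {"tx": -0.4, "ty": 11, "tz": -6, "turn": 0, "claw": 1}, {"tx": -0.5, "ty": 14, "tz": -6, "turn": 0, "claw": 1}, {"tx": -0.6, "ty": 17, "tz": -6, "turn": 0, "claw": 1}, {"tx": -0.7, "ty": 20, "tz": -6, "turn": 0, "claw": 1}, {"tx": -0.8, "ty": 23, "tz": -5, "turn": 0, "claw": 1}, {"tx": -0.9, "ty": 25.3, "tz": -3, "turn": 0, "claw": 1}, {"tx": -0.9, "ty": 25.4, "tz": -3, "turn": 0, "claw": 1}, {"tx": -0.9, "ty": 25.4, "tz": -3, "turn": 0, "claw": 1}, {"tx": -0.9, "ty": 25.4, "tz": -3, "turn": 0, "claw": 1}, {"tx": -0.9, "ty": 25.4, "tz": -3, "turn": 0, "claw": 1}]}}

```text
clock: 22.4
tcp_pos: [0.4488, -0.3218, 0.067]
eef_rot: [1.0, 0.0, -0.0, -0.0]
force: [-0.5, -0.2, -0.8]
finger_gap: 0.393
grip_force: 29.9
```

```bash
python3 chk.py side s5 wide; python3 -c "
from rig import robot;print(robot.get_state()['tcp_pos'])"
```

```text
side wide 74 [-2.3  0.5] 0.0011 top 0.056
[ 0.44904936 -0.32177983  0.06721763]
```

View pics/s5_side.png

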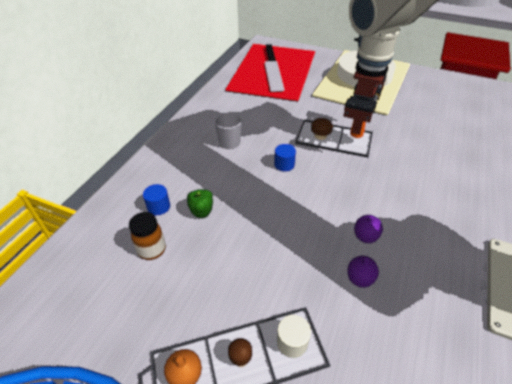

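The long tray holds onion (182,367), small mushroom (240,351) and radish (294,336). The big mushroom is at (321,127) in the wide compartment, and the carrot hangs upright over the narrow one at (360,127).

Request:
{"api": "apply_moves", "payload": {"increments": [{"tx": 0, "ty": 0.1, "tz": 1, "turn": 0, "claw": 1}, {"tx": 0, "ty": 0.1, "tz": 1.9, "turn": 0, "claw": 1}, {"tx": 0, "ty": 0.1, "tz": 2.4, "turn": 0, "claw": 1}, {"tx": 0, "ty": 0.1, "tz": 2.6, "turn": 0, "claw": 1}, {"tx": 0, "ty": 0.1, "tz": 2.6, "turn": 0, "claw": 1}, {"tx": 0, "ty": 0.1, "tz": 2.6, "turn": 0, "claw": 1}, {"tx": 0, "ty": 0.1, "tz": 2.6, "turn": 0, "claw": 1}]}}

```text
clock: 23.03
tcp_pos: [0.4487, -0.3237, 0.0404]
eef_rot: [1.0, -0.0, -0.0, -0.0]
force: [0.8, 0.4, 0.2]
finger_gap: 0.394
grip_force: 29.9
```

Request:
{"api": "apply_moves", "payload": {"increments": [{"tx": 0.1, "ty": -0.1, "tz": 0.05, "turn": 0, "claw": 1}, {"tx": 0.1, "ty": -0.1, "tz": 0.05, "turn": 0, "claw": 1}, {"tx": 0.1, "ty": -0.1, "tz": 0.05, "turn": 0, "claw": 0.5}, {"tx": 0.1, "ty": -0.1, "tz": 0.05, "turn": 0, "claw": 0.4}, {"tx": 0.1, "ty": -0.1, "tz": 0.05, "turn": 0, "claw": 0.3}, {"tx": 0.1, "ty": -0.1, "tz": 0.05, "turn": 0, "claw": 0.2}, {"tx": 0.1, "ty": -0.1, "tz": 0.05, "turn": 0, "claw": 0.15}, {"tx": 0.1, "ty": -0.1, "tz": -2, "turn": 0, "claw": 0.15}, {"tx": 0.1, "ty": -0.1, "tz": -5, "turn": 0, "claw": 0.15}, {"tx": 0.1, "ty": -0.1, "tz": -9, "turn": 0, "claw": 0.1}, {"tx": 0.1, "ty": -0.1, "tz": -13, "turn": 0, "claw": 0}, {"tx": -3, "ty": 4, "tz": -15, "turn": 0, "claw": 0}, {"tx": -5, "ty": 8, "tz": -17, "turn": 0, "claw": 0}, {"tx": -8, "ty": 12, "tz": -18, "turn": 0, "claw": 0}, {"tx": -10, "ty": 16, "tz": -18, "turn": 0, "claw": 0}, {"tx": -12, "ty": 20, "tz": -18, "turn": 0, "claw": 0}, {"tx": -12, "ty": 20, "tz": -18, "turn": 0, "claw": 0}, {"tx": -12, "ty": 20, "tz": -18, "turn": 0, "claw": 0}, {"tx": -12, "ty": 20, "tz": -18, "turn": 0, "claw": 0}]}}

```text
clock: 24.62
tcp_pos: [0.3276, -0.525, 0.2205]
eef_rot: [1.0, -0.002, 0.0, -0.0]
force: [-0.5, -0.1, -0.7]
finger_gap: 0.997
grip_force: 0.0
```

```bash
python3 chk.py side,top s6 onion small plain wide narrow
```

```text
side onion 52 [-0.4  0.3] 0.0004 top 0.071
side small 79 [-1.5  0.4] 0.0003 top 0.054
side plain 256 [-1.8 -0.4] 0.0003 top 0.056
side wide 77 [-2.3  0.5] 0.0008 top 0.058
side narrow 68 [ 0.6 -0.6] 0.0011 top 0.081
top onion 60 [0.3 1.9] 0.0005 top 0.071
top small 39 [-0.9  1.8] 0.0004 top 0.056
top plain 94 [-0.9  1. ] 0.0003 top 0.056
top wide 49 [-1.4  0.8] 0.0004 top 0.057
top narrow 50 [1.4 0.1] 0.0004 top 0.082
```

View pics/s6_top.png

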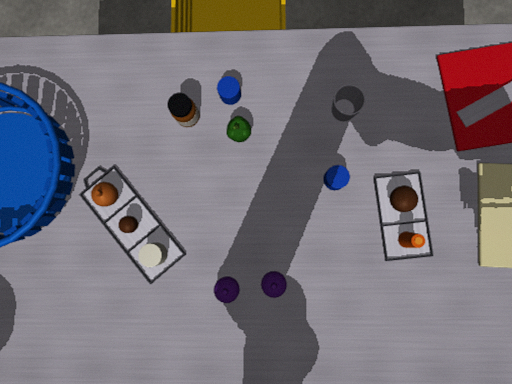

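Everything is in its place, and the pepper, jar and cup haven't moved. The carrot's top at (418,240) against its foot at (404,240) is just perspective: its top is at 81 mm, so it stands upright.

```bash
python3 -c "
from rig import robot;print(robot.hand_in())"
```

```text
the job is handed in; nothing more can be done
None
```

The job is handed in: all five vegetables stand upright in their compartments, within about 2.5 mm of centre by the last camera check, and the pepper, jar and cup were left where they stood; it took about 25 s of the 128 s, and hand-in returned no verdict.

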